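# Clear the goldsmith's bench

## Task

Tidy the goldsmith's bench: put both felt polishing wheels flat on the spindle stand, the large one at the bottom and the small one on top of it; stand both steel punches upright in the square metal tray; and lay the graver flat lengthwise in the long wooden tray, pointing either way. Let go of everything, and do not knock over the wooden ring cone on the bench.

Things in the scene. Friction and masses are not known exactly. Their poses are not given: they have to be found in the camera images.
- wheel_large: large grey felt polishing wheel, a flat disc of diameter 64 mm, 14 mm thick, with a 20 mm through hole in the middle; lies flat. Origin: centre of its underside, z is the axis of the hole.
- wheel_small: small grey felt polishing wheel, as the large one but of diameter 40 mm (14 mm thick, 20 mm hole). Origin: centre of its underside, z is the axis of the hole.
- punch1: steel doming punch, a round rod of diameter 18 mm and 65 mm long with a domed top, standing upright on its flat foot. Origin: centre of the foot, z up along the rod.
- punch2: second steel doming punch, the same as punch1. Origin: centre of the foot, z up along the rod.
- graver: graver lying on the bench: mushroom-shaped wooden handle, dark 5 mm square steel blade, 110 mm long along x (all in mm), blade towards +x. Origin: half-way along its length, on its flat underside, z up. Fat end of the handle (25 wide in y, 26 high): x -54 to -30; neck (18 wide, 22 high): x -30 to 0, grip it at x = -15, near the centre of mass; blade: x 3 to 55, 13 above the underside.
- tool_tray: long shallow open wooden tray, for the graver, fixed to the bench; outside 170 mm (along its x axis) by 76 mm (y) by 16 mm high, walls and floor 5 mm thick. Origin: centre of its underside, z up.
- steel_tray: square open metal tray, for the punches, fixed to the bench; outside 100 by 100 by 22 mm high, walls and floor 4 mm thick. Origin: centre of its underside, z up.
- spindle: spindle stand, for the felt wheels, fixed to the bench: round dark wooden base of diameter 80 mm and 10 mm high, with an upright steel pin of diameter 10 mm in its middle, its rounded tip 55 mm above the bench. Origin: centre of its underside, z up.
- ring_cone: loose wooden display cone with a finished ring on it, 72 mm high, foot of diameter 40 mm; a bystander that must stay standing. Origin: centre of its underside, z up.
- parts_box: small open clear plastic box, 36 by 30 by 16 mm high, with gold findings in it; a bystander. Origin: centre of its underside, z up.
There are look-alikes about, which are no part of the job. What is meant by the steel_tray is not green, orange or purple, and is the larger of those in its own colour.

How it is judged (in metres and radians):
At the end, for the whole second after the job is handed in: Large wheel on the stand's base, small wheel on it (each within 9 mm of the pin's axis); both punches standing (tilt under 0.2 rad) on the square tray's floor; graver on the long tray's floor, along it within 0.45 rad, middle within 35 by 28 mm of the tray's; all released, at rest (horizontal distance between each of wheel_large, wheel_small and spindle below 0.009 m and z of wheel_large in the frame of spindle between 0.006 and 0.015 m and z of wheel_small in the frame of spindle between 0.02 and 0.03 m and x of punch1 in the frame of steel_tray between -0.042 and 0.042 m and y of punch1 in the frame of steel_tray between -0.042 and 0.042 m and z of punch1 in the frame of steel_tray between 0 and 0.012 m and angle between each of punch1, punch2's own z axis and vertical below 0.2 rad and x of punch2 in the frame of steel_tray between -0.042 and 0.042 m and y of punch2 in the frame of steel_tray between -0.042 and 0.042 m and z of punch2 in the frame of steel_tray between 0 and 0.012 m and x of graver in the frame of tool_tray between -0.035 and 0.035 m and y of graver in the frame of tool_tray between -0.028 and 0.028 m and z of graver in the frame of tool_tray between 0 and 0.012 m and angle between the x axis of graver and the x axis of tool_tray, either way round below 0.45 rad and linear speed of each of wheel_large, wheel_small, punch1, punch2, graver below 0.02 m/s); the robot touches nothing.
It fails at once if the ring cone is knocked over (angle between ring_cone's own z axis and vertical above 0.6 rad).
It also fails if it takes over 141 s, if anything falls off the work surface, if the arm or the gripper's body presses on something with over 40 N, if the wrist force passes 120 N, or if a joint passes its speed limit or range.

## Robot

A 6-joint arm with a two-finger parallel gripper is mounted at the origin on the work surface. World frame = base frame: x ahead of the robot, y to its left, z up, the work surface at z = 0. Lengths are in mm, angles in rad, forces in N, time in s.
With the tool pointing down it reaches from about 400 to 825 mm from the base axis. Payload 7 kg.
Tool frame: the origin (TCP) lies at the very end of the fingers, on their centre line; the grasp point (between the pads) lies 19 mm behind it; z points along the fingers, y is the line along which they close (so a half turn about z gives the same grasp; the last joint's range is limited). The gripper opens to 88 mm and grips with 3 to 60 N. Pads are 19 mm wide; open, the fingers measure 130 mm over their backs; the gripper's body (78 mm by 193 mm) begins 47 mm behind the grasp point.
Start: joints at [-0.922, 0.359, 0.012, 0, -1.224, -0.288], TCP at [238.263, -631.527, 226.561] pointing down, gripper open.
Joint ranges: [-3.07, 3.07], [-1.43, 2.12], [-1.02, 1.25], [-3.03, 1.67], [-3.05, -0], [-3.03, 3.03]. Speed limits (rad/s): [2.39, 2.39, 3.01, 3.14, 3.14, 3.14].

## Interface

Orientations are given as a unit quaternion [x, y, z, w].
In Python, from plant import bot gives the robot as it stands. Calls block until the motion is done:
- bot.move_ptp(position, orientation): joint-space move of the TCP to a pose.
- bot.line_to(position, velocity=150, ori=None): straight line of the TCP; ori=None keeps the orientation; velocity is the mean speed in mm/s.
- bot.move_joints(angles): joint-space move.
- bot.move_gripper(opening, force=None): finger opening in mm; force is the grip in N (None keeps the last); returns when the fingers have stopped.
- bot.pause(seconds).
- bot.solve_ik(position, orientation): joint angles nearest the present ones, or None.
- bot.read_state(): the state.
- bot.camera(name): name is "scene" or "top"; returns the picture (400x640x3 uint8, red, green, blue); there is no depth.
- bot.get_calibration(name): a dict with "fx", "fy", "cx", "cy" (pixels), "distortion" ([k1, k2, p1, p2, k3] as OpenCV has them; the pictures are not rectified), "view" (4x4, takes a point from world to camera coordinates). Camera axes: x right, y up, looking along -z (the intrinsics and any distortion apply to the point x, -y, -z); pixel columns grow to the right and rows downward; lengths in mm; the calibration is good to about 2 mm. A picture is of the moment at which its call begins. get_calibration takes no time and is no camera call.
A pose or a line that the arm cannot do raises bot.Unreachable and nothing moves.
- bot.close_job(): hands the job in; it is judged then, once.
The state is a dict: "t": time; "joint_pos": joint angles; "qvel": joint speeds; "tau": joint torques, N m; "tcp_pos": TCP position; "eef_rot": TCP orientation; "contact_force": force on the tool from outside, world axes, zero at the start; "moment": the same for the moment, N m; "width": finger opening in mm; "finger_force": force on a finger pad.
Only numpy, scipy, OpenCV 4.12 (cv2) and the standard library are available. Lean on these libraries where they do the work, as an engineer would, in place of code of your own. Each camera call takes 0.05 s, during which the arm holds its last target. There are 200 camera calls.

## Working session

There is one attempt and no reset: what is moved stays moved. The work goes in short steps, each a Python script; the robot and the scene stay as the last script left them, time stands still between calls to the robot, and variables do not carry over. Pictures are saved under pics/ and viewed, at most 14 in all, crops included, and the job is handed in when it is done.

```bash
mkdir -p pics; ls; python3 - <<'E'
from plant import bot
import cv2,numpy as np
for n in("top","scene"):
    im=bot.camera(n); cv2.imwrite(f"pics/{n}0.png",im[:,:,::-1]); c=bot.get_calibration(n)
    print(n,{k:np.round(v,4).tolist() for k,v in c.items()})
print(bot.read_state())
E
```

```text
pics
top {'fx': 407.5788, 'fy': 407.5788, 'cx': 320.0322, 'cy': 196.0424, 'distortion': [-0.006, 0.0, 0.0, 0.0, 0.0], 'view': [[0.0221, -0.9995, 0.0221, -183.0322], [0.9959, 0.0239, 0.0867, -544.2049], [-0.0872, 0.0201, 0.996, -1170.9353], [0.0, 0.0, 0.0, 1.0]]}
scene {'fx': 433.144, 'fy': 433.144, 'cx': 321.8451, 'cy': 200.9529, 'distortion': [-0.049, 0.0, 0.0, 0.0, 0.0], 'view': [[0.2289, 0.9733, -0.0164, 21.3557], [-0.6055, 0.1556, 0.7805, 315.9443], [0.7622, -0.1688, 0.625, -1713.2221], [0.0, 0.0, 0.0, 1.0]]}
{'t': 0.1, 'joint_pos': array([-9.21897399e-01,  3.59358885e-01,  1.11683071e-02, -2.58396447e-04,
       -1.22406832e+00, -2.88133276e-01]), 'qvel': array([-0.00064838, -0.00024232,  0.00173867,  0.00254419, -0.00072739,
        0.00016217]), 'tau': array([-1.47921295e-03, -5.84165668e+01,  2.93751812e+01,  7.01554075e+00,
        1.01598114e-02, -3.16669775e-05]), 'tcp_pos': array([ 238.11037791, -631.1707681 ,  225.70494004]), 'eef_rot': array([-1.79362872e-01,  9.83782705e-01,  7.07336638e-04, -2.21834485e-04]), 'contact_force': array([-0.03074895,  0.57914355, -0.21438707]), 'moment': array([ 0.01866291, -0.03983929, -0.00240258]), 'finger_force': 0.0, 'width': 87.78006034278161}
```

View pics/top0.png

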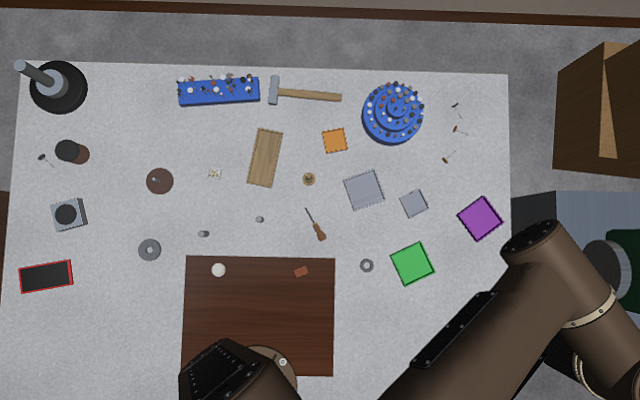

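View pics/scene0.png

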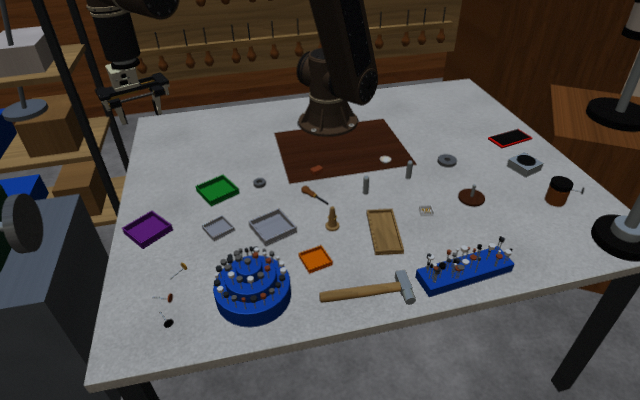

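The top view shows these pixel positions:
- large wheel (149,249) and small wheel (366,265)
- punches (203,233) and (260,219)
- graver (316,224)
- long tray (265,158)
- spindle (160,181)
- cone (308,179)
- parts box (214,173)

Square tray candidates are grey (364,190), small grey (413,203), green (412,263), orange (334,140) and purple (480,218). The larger grey one at (364,190) fits the description, and I'll confirm it in the crop.

```bash
cat > h.py <<'E'
from plant import bot
import cv2,numpy as np
def ray(n,uv):
    c=bot.get_calibration(n);K=np.array([[c['fx'],0,c['cx']],[0,c['fy'],c['cy']],[0,0,1]])
    p=cv2.undistortPoints(np.array(uv,float).reshape(-1,1,2),K,np.array(c['distortion'])).reshape(-1,2)
    d=np.c_[p[:,0],-p[:,1],-np.ones(len(p))];V=np.array(c['view']);R,t=V[:3,:3],V[:3,3]
    return -R.T@t, d@R
def plane(n,uv,z):
    o,d=ray(n,uv); return o+d*((z-o[2])/d[:,2])[:,None]
def grab(n): return cv2.cvtColor(bot.camera(n),cv2.COLOR_RGB2BGR)
def blobs(n,im,amin=15):
    # everything that differs from the locally median (bench) colour
    b=cv2.medianBlur(im,3).astype(int); bg=np.median(im[200:212,280:300].reshape(-1,3),0) if n=='top' else np.median(im[190:205,330:345].reshape(-1,3),0)
    m=(np.abs(b-bg).max(2)>26).astype(np.uint8)
    k,l,s,c=cv2.connectedComponentsWithStats(m)
    return m,l,[(i,s[i],c[i]) for i in range(1,k) if amin<s[i][4]<3000]
E
python3 - <<'E'
from h import *
for n,(r0,r1,c0,c1) in dict(top=(130,290,130,450),scene=(140,265,190,510)).items():
    im=grab(n); cv2.imwrite(f"pics/{n}c.png",cv2.resize(im[r0:r1,c0:c1],None,fx=2.5,fy=2.5,interpolation=cv2.INTER_CUBIC))
    m,l,B=blobs(n,im)
    for i,s,c in B:
        if r0<=c[1]<=r1 and c0<=c[0]<=c1:
            cn=cv2.findContours((l==i).astype(np.uint8),0,2)[0][0]; r=cv2.minAreaRect(cn)
            print(n,i,s.tolist(),np.round(c,1),np.round(plane(n,c,5)[0][:2]),np.round(im[l==i].mean(0)), [np.round(x,1).tolist() for x in r])
E
```

```text
top 8 [321, 127, 27, 27, 541] [334.2 140.3] [ 720. -210.] [ 76. 128. 176.] [[334.3, 140.3], [23.1, 23.5], 78.7]
top 10 [246, 128, 37, 60, 1525] [264.3 157.5] [662.  -1.] [ 97. 122. 139.] [[264.2, 157.4], [26.9, 57.4], 11.9]
top 13 [442, 157, 6, 7, 27] [444.6 160. ] [ 669. -546.] [ 82.  99. 111.] [[444.5, 160.0], [6.4, 3.5], 45.0]
top 16 [146, 168, 28, 27, 609] [159.4 180.9] [584. 308.] [72. 77. 92.] [[159.5, 181.0], [26.0, 27.0], 90.0]
top 17 [343, 169, 42, 42, 1117] [363.4 189.5] [ 573. -300.] [153. 142. 138.] [[363.4, 189.3], [33.3, 34.3], 70.0]
top 18 [209, 171, 9, 6, 33] [213.5 173.7] [609. 149.] [127. 146. 157.] [[213.0, 173.5], [5.0, 8.0], 90.0]
top 19 [302, 172, 13, 14, 144] [308.3 178.6] [ 602. -135.] [ 93. 116. 131.] [[308.0, 178.5], [13.0, 12.0], 90.0]
top 20 [399, 189, 30, 29, 529] [413.5 203.1] [ 536. -452.] [149. 138. 134.] [[413.6, 202.7], [23.3, 23.7], 63.4]
top 23 [305, 208, 22, 34, 186] [316.8 228.5] [ 453. -163.] [ 85.  97. 115.] [[313.0, 224.9], [36.8, 8.8], 54.2]
top 24 [256, 216, 8, 7, 47] [259.5 219.1] [477.   7.] [128. 125. 121.] [[259.5, 219.0], [6.0, 7.0], 90
[... 1091 characters left out ...]
.7, 21.2], 45.0]
scene 12 [325, 206, 15, 26, 245] [331.9 220.6] [ 588. -131.] [52. 74. 89.] [[330.1, 219.2], [24.9, 14.0], 74.5]
scene 13 [419, 206, 15, 10, 126] [425.8 210.6] [613. 147.] [105. 112. 115.] [[426.0, 210.5], [9.0, 14.0], 90.0]
scene 14 [249, 209, 48, 38, 1105] [272.3 227.1] [ 573. -301.] [103.  95.  92.] [[272.6, 226.7], [30.5, 42.4], 65.8]
scene 15 [366, 208, 38, 48, 1352] [384.1 231.8] [669.  -2.] [ 56.  85. 104.] [[384.5, 231.1], [50.1, 30.0], 78.1]
scene 17 [202, 216, 33, 25, 494] [217.8 228.1] [ 539. -451.] [103.  96.  93.] [[218.0, 228.0], [19.7, 28.6], 63.4]
scene 19 [298, 245, 35, 29, 653] [315.  258.8] [ 722. -210.] [ 16.  70. 135.] [[315.2, 258.6], [24.7, 30.1], 68.2]
```

View pics/topc.png

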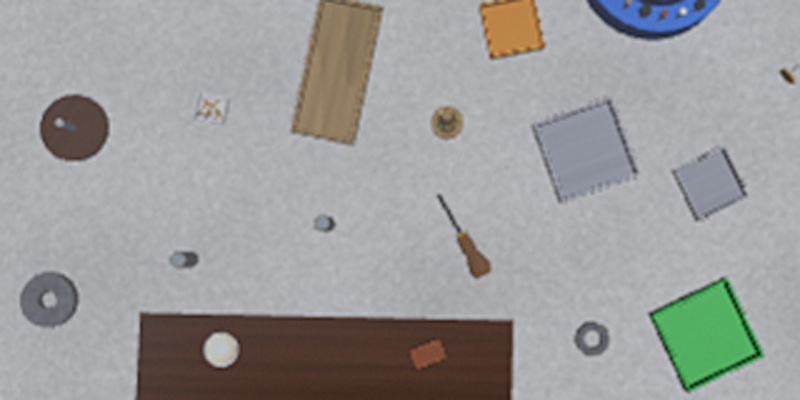

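View pics/scenec.png

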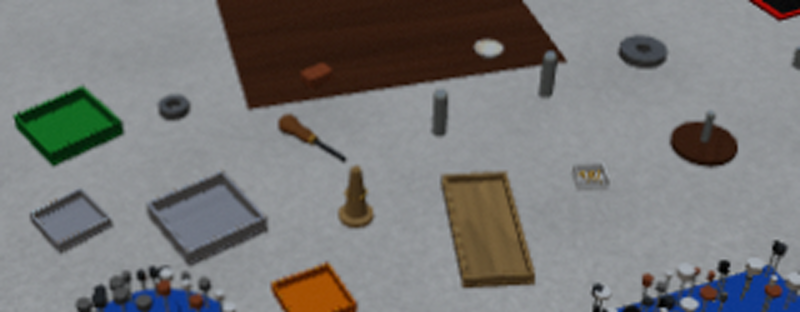

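The crops show two plain grey trays. The larger one is at (364,190), about 34 px or 97 mm across, against 23 px (67 mm) for the other, so it is the steel_tray. The graver's blade tip is at (306,208) and its handle end at (324,240). Next I'll measure everything on planes at the right heights.

```bash
cat > meas.py <<'E'
from h import *
import json
seed=dict(wheel_large=((149,249),(447,161),8),wheel_small=((366,261),(254,183),8),punch1=((260,219),(365,185),32),punch2=((203,233),(409,170),32),
 graver=((318,232),(311,193),11),tool_tray=((265,158),(384,231),8),steel_tray=((364,190),(272,227),9),spindle=((160,188),(471,202),7))
res={k:[] for k in seed}
for j,n in enumerate(("top","scene")):
    im=grab(n); m,l,_=blobs(n,im)
    for k,v in seed.items():
        u,w=v[j]; p=l[w-4:w+5,u-4:u+5]; p=p[p>0]
        if not len(p): print(n,k,"none"); continue
        M=(l==np.bincount(p).argmax())
        if k=='spindle': M&=(im[:,:,2].astype(int)-im[:,:,0]>10)
        cn=max(cv2.findContours(M.astype(np.uint8),0,1)[0],key=cv2.contourArea); hull=cv2.convexHull(cn)
        if k=='graver': hull=cn
        ys,xs=np.nonzero(cv2.drawContours(np.zeros(M.shape,np.uint8),[hull],-1,1,-1))
        W=plane(n,np.c_[xs,ys],v[2])[:,:2].astype(np.float32)
        r=cv2.minAreaRect(W); c=W.mean(0); 
        d=cv2.fitLine(W,cv2.DIST_L2,0,.01,.01).ravel()[:2]; s=(W-c)@d
        print(f"{n:5} {k:11} mean {c.round(1)} rect {np.round(r[0],1)} {np.round(r[1],1)} {r[2]:.1f} axis {np.degrees(np.arctan2(d[1],d[0])):.1f} ext {s.min():.1f} {s.max():.1f} mid {(c+d*(s.min()+s.max())/2).round(1)}")
E
python3 meas.py
```

```text
top   wheel_large mean [381.8 324.6] rect [381.9 324.8] [64.8 64.5] 47.2 axis 84.9 ext -34.9 34.0 mid [381.8 324.2]
top   wheel_small mean [ 349.3 -311.4] rect [ 349.4 -312.1] [39.4 39.6] 46.3 axis -72.2 ext -22.2 20.8 mid [ 349.1 -310.7]
top   punch1      mean [476.8   3.6] rect [476.8   3.6] [17.4 20.4] 1.3 axis 64.6 ext -11.7 11.7 mid [476.8   3.6]
top   punch2      mean [431.9 163.4] rect [431.4 163. ] [20.1 31.7] 1.3 axis -83.2 ext -15.6 16.4 mid [432. 163.]
top   graver      mean [ 453.3 -163.3] rect [ 463.6 -151.9] [108.7  26. ] 37.1 axis 31.0 ext -38.9 69.8 mid [ 466.6 -155.3]
top   tool_tray   mean [661.8  -1.2] rect [662.4  -1.2] [ 83.2 175.7] 80.0 axis -10.2 ext -87.3 88.5 mid [662.4  -1.3]
top   steel_tray  mean [ 572.7 -300. ] rect [ 573. -300.] [102.  105.5] 21.1 axis -65.2 ext -54.2 54.0 mid [ 572.6 -299.9]
top   spindle     mean [584.1 308. ] rect [584.8 308.2] [74.8 77.3] 1.4 axis 81.0 ext -39.7 40.2 mid [584.2 308.3]
scene wheel_large mean [387.9 323.8] rect [387.  323.4] [64.1 86.3] 64.9 axis -32.9 ext -45.1 43.8 mid [387.4 324.1]
scene wheel_small mean [ 356.3 -311.7] rect [ 356.6 -312.3] [38.6 56.1] 82.6 axis -4.1 ext -28.0 28.8 mid [ 356.7 -311.7]
scene punch1      mean [483.4   2.3] rect [481.7   2.6] [15.6 93.2] 72.0 axis -18.3 ext -48.3 45.0 mid [481.8   2.8]
scene punch2      mean [ 279.3 -105.7] rect [-442.4 -184.3] [4951.1 3113.8] 72.6 axis 2.2 ext -3020.8 992.5 mid [-734.1 -144.3]
scene graver      mean [ 456.6 -161.6] rect [ 466.8 -160.7] [120.2  32.8] 22.9 axis 28.7 ext -49.8 70.2 mid [ 465.6 -156.7]
scene tool_tray   mean [670.1  -2.8] rect [664.5  -1.7] [ 83.8 192. ] 79.9 axis -10.9 ext -101.6 90.5 mid [664.6  -1.7]
scene steel_tray  mean [ 577.2 -300.8] rect [ 574.6 -300.8] [125.8 111.1] 20.5 axis 6.7 ext -74.2 69.4 mid [ 574.8 -301.1]
scene spindle     mean [589.5 306.5] rect [588.9 307. ] [80.8 78.9] 75.6 axis -41.7 ext -43.6 43.0 mid [589.3 306.7]
```

```bash
cat >> h.py <<'E'
def quat(deg):  # tool down, fingers close along direction deg (either sense); pick the one with the smaller last joint
    a=np.radians((deg+90)/2); return np.array([np.cos(a),np.sin(a),0,0])
def best(p,deg):
    c=[(abs(j[5]),d) for d in (deg,deg+180) for j in [bot.solve_ik(np.array(p,float),quat(d))] if j is not None]
    return quat(min(c)[1])
def go(x,y,z,deg): p=np.array([x,y,z],float); bot.move_ptp(p,best(p,deg))
def lin(x,y,z,v=150,deg=None):
    p=np.array([x,y,z],float); bot.line_to(p,velocity=v,ori=None if deg is None else best(p,deg))
def rep(s=""):
    r=bot.read_state(); print(s,"t %.1f"%r['t'],"tcp",r['tcp_pos'].round(1),"w %.1f ff %.1f"%(r['width'],r['finger_force']),"F",r['contact_force'].round(1)); return r
E
python3 - <<'E'
from h import *
x,y=384,324.3
bot.move_gripper(88,15)
go(x,y,120,45); rep(); lin(x,y,3,120); rep("down")
bot.move_gripper(60,15); rep("sq1"); bot.move_gripper(82)
lin(x,y,45); go(x,y,45,135); lin(x,y,3,100); bot.move_gripper(60,15); rep("sq2")
bot.move_gripper(82); lin(x,y,140,200); go(480,120,250,135); rep()
E
python3 meas.py; python3 -c "
from h import *
cv2.imwrite('pics/t1.png',grab('top'));rep()"
```

```text
t 3.9 tcp [384.4 324.  120. ] w 87.6 ff 0.0 F [ 0.  -0.7  0.5]
down t 5.0 tcp [384.3 324.7   3.5] w 87.7 ff 0.0 F [ 1.1 -0.4  0.5]
sq1 t 5.6 tcp [384.1 324.4   3.3] w 62.2 ff 15.0 F [-1.9 -0.4  3.7]
sq2 t 9.1 tcp [384.2 324.6   3.5] w 64.3 ff 15.0 F [-0.1  0.7  6.2]
 t 12.8 tcp [479.9 120.1 249.7] w 82.1 ff 0.0 F [0.7 0.9 0.6]
top   wheel_large mean [ 548.1 -174.8] rect [ 555.8 -195.3] [1220.2 1998.9] 2.0 axis -88.5 ext -984.3 1014.5 mid [ 548.5 -189.9]
top   wheel_small mean [ 349.2 -311.3] rect [ 349.4 -312.1] [39.4 39.6] 46.3 axis -58.5 ext -21.3 20.8 mid [ 349.1 -311.1]
top   punch1      mean [476.8   3.6] rect [476.8   3.6] [17.4 20.4] 1.3 axis 64.6 ext -11.7 11.7 mid [476.8   3.6]
top   punch2      mean [431.9 163.4] rect [431.4 163. ] [20.1 31.7] 1.3 axis -85.5 ext -15.4 16.3 mid [431.9 163. ]
top   graver      mean [ 453.5 -163.3] rect [ 463.6 -151.9] [108.7  26.6] 37.5 axis 31.1 ext -39.1 69.6 mid [ 466.6 -155.4]
top   tool_tray   mean [661.7  -1.1] rect [662.4  -1.2] [ 83.3 175.7] 80.0 axis -10.2 ext -87.2 88.6 mid [662.4  -1.2]
top   steel_tray  mean [ 572.5 -300.1] rect [
[... 541 characters left out ...]
 45.0 mid [481.8   2.8]
scene punch2      mean [ 279.3 -105.7] rect [-442.4 -184.3] [4951.1 3113.8] 72.6 axis 2.2 ext -3020.8 992.5 mid [-734.1 -144.3]
scene graver      mean [ 456.6 -161.6] rect [ 466.8 -160.7] [120.2  32.8] 22.9 axis 28.7 ext -49.8 70.2 mid [ 465.6 -156.7]
scene tool_tray   mean [670.2  -2.8] rect [664.6  -1.7] [ 83.8 192.2] 79.9 axis -10.9 ext -101.7 90.6 mid [664.7  -1.7]
scene steel_tray  mean [ 577.2 -300.8] rect [ 574.6 -300.8] [125.8 111.1] 20.5 axis 6.7 ext -74.2 69.4 mid [ 574.8 -301.1]
scene spindle     mean [589.6 306.5] rect [588.9 307. ] [80.8 78.9] 75.6 axis -39.9 ext -43.4 42.9 mid [589.5 306.7]
 t 12.9 tcp [479.9 120.2 249.8] w 82.1 ff 0.0 F [-0.4 -0.9 -0.3]
```

```bash
python3 - <<'E'
from h import *
a=cv2.imread('pics/t1.png')[140:300,100:300]; b=grab('scene')[110:230,330:530]
f=lambda i:cv2.resize(i,None,fx=2.8,fy=2.8,interpolation=cv2.INTER_CUBIC)
v=cv2.vconcat([f(a)[120:],f(b)]);print(v.shape);cv2.imwrite('pics/t1c.png',v[:600])
E
```

```text
(664, 560, 3)
```

View pics/t1c.png

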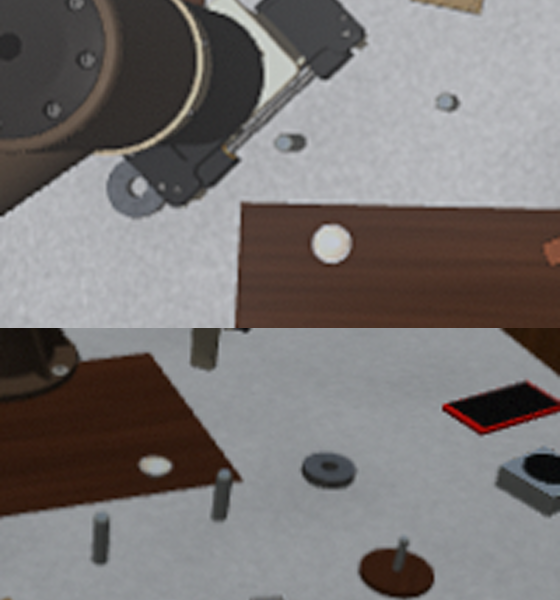

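The wheel lies flat at scene px (447,161), near the centred TCP (384,324.6). That puts the camera biases at about +2.4 mm for top and −4 mm for scene in x, and the spindle at about (586,307.5).

```bash
cat > ins.py <<'E'
from h import *
def insert(sx,sy,zend,zoff,deg):
    go(sx,sy,140,deg); lin(sx,sy,62+zoff,150); f0=rep("above")['contact_force']
    for z in np.arange(57,zend-.1,-4).tolist()+[zend]:
        lin(sx,sy,z,40); r=bot.read_state(); d=r['contact_force']-f0
        if np.abs(d).max()>6: rep(f"contact at {z:.0f}"); 
        if np.abs(d).max()>15: return False
    rep("end"); return True
E
python3 - <<'E'
from ins import *
x,y=384.2,324.6
go(x,y,80,135); lin(x,y,3.3,120); bot.move_gripper(60,15); rep("grip"); lin(x,y,140,200); rep("lifted")
if insert(586,307.5,14.2,3,135):
    bot.move_gripper(80); lin(586,307.5,110,150); go(480,-60,250,135); rep()
cv2.imwrite('pics/s2.png',grab('scene'))
cv2.imwrite('pics/s2c.png',cv2.resize(cv2.imread('pics/s2.png')[150:240,400:540],None,fx=4,fy=4,interpolation=cv2.INTER_CUBIC))
E
```

```text
grip t 16.5 tcp [384.4 325.    3.8] w 64.2 ff 15.0 F [-1.3 -0.8  5. ]
lifted t 17.3 tcp [383.6 323.9 138.9] w 64.2 ff 15.0 F [-0.2 -0.1 -0.7]
above t 20.4 tcp [586.5 307.9  65.7] w 64.2 ff 15.0 F [0.5 0.2 0.1]
end t 23.5 tcp [586.  307.5  14.1] w 64.2 ff 15.0 F [ 0.3 -0.2  0. ]
 t 26.3 tcp [480.4 -59.4 249.5] w 80.0 ff 0.0 F [ 0.   0.4 -0.4]
```

View pics/s2c.png

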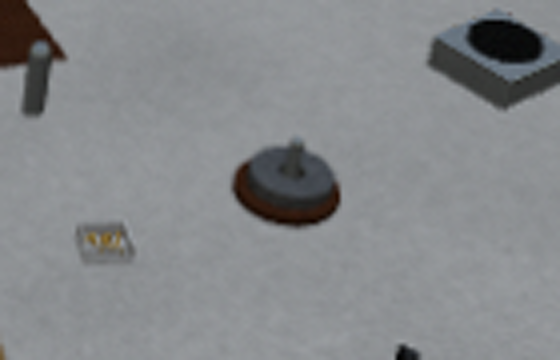

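The large wheel is on the base at about px (473,195), with the pin through its hole. The small wheel is next.

```bash
python3 - <<'E'
from ins import *
x,y=352,-311.5
bot.move_gripper(75,12)
go(x,y,100,45); lin(x,y,3,120); bot.move_gripper(36,12); rep("sq1"); bot.move_gripper(65)
lin(x,y,40); go(x,y,40,135); lin(x,y,3.3,100); bot.move_gripper(36,12); rep("sq2")
lin(x,y,140,200); rep("lifted")
if insert(586,307.5,28.4,3,135):
    bot.move_gripper(65); lin(586,307.5,110,150); go(470,-60,250,111); rep()
cv2.imwrite('pics/s3c.png',cv2.resize(grab('scene')[150:240,400:540],None,fx=4,fy=4,interpolation=cv2.INTER_CUBIC))
E
```

```text
sq1 t 30.2 tcp [ 352.  -311.5    3.1] w 39.0 ff 12.0 F [-0.2 -0.1  3.3]
sq2 t 33.8 tcp [ 352.2 -311.6    3.6] w 39.5 ff 12.0 F [-0.7  0.3  3.1]
lifted t 34.6 tcp [ 351.3 -311.1  139. ] w 39.3 ff 12.0 F [ 0.4  1.  -0.5]
above t 37.6 tcp [586.6 307.5  65.7] w 39.8 ff 12.0 F [ 0.6  0.6 -0. ]
end t 40.0 tcp [586.  307.5  28.4] w 39.4 ff 12.0 F [-0.1  0.   0.1]
 t 42.9 tcp [470.4 -59.4 249.5] w 65.0 ff 0.0 F [0.7 0.5 0.2]
```

View pics/s3c.png

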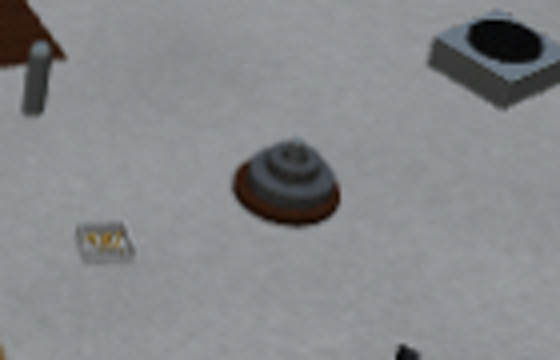

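The small wheel sits flat on the large one, with the pin tip at about px (473,187). Now the punches.

```bash
python3 - <<'E'
from h import *
u=np.array([np.cos(np.radians(20)),np.sin(np.radians(20))]); c=np.array([574,-300.])
for (x,y),s in (((479,3.2),20),((434.3,163.2),-20)):
    bot.move_gripper(46,20); go(x,y,150,90); lin(x,y,20,150); bot.move_gripper(14,20); rep("grip")
    lin(x,y,150,200); rep("lifted")
    px,py=c+s*u; go(px,py,130,110); lin(px,py,45,150); f0=rep()['contact_force']; lin(px,py,25,50); rep("placed")
    bot.pause(.3); bot.move_gripper(30); lin(px,py,130,120); rep()
go(470,-20,250,121)
a=grab('scene')[150:280,190:390];b=grab('top')[130:260,250:450]
cv2.imwrite('pics/s4c.png',cv2.resize(cv2.hconcat([a,b]),None,fx=2,fy=2,interpolation=cv2.INTER_CUBIC))
E
```

```text
grip t 47.4 tcp [479.2   3.3  20.3] w 17.8 ff 20.0 F [-0.2 -0.7  3.7]
lifted t 48.1 tcp [478.1   3.1 148.9] w 17.6 ff 20.0 F [ 0.   0.3 -2.3]
 t 50.8 tcp [ 593.5 -293.3   45.8] w 17.5 ff 20.0 F [ 1.4 -0.1 -0.4]
placed t 51.3 tcp [ 592.6 -293.1   24.6] w 17.3 ff 20.0 F [-0.  -0.8  0.1]
 t 53.1 tcp [ 592.2 -292.9  129.1] w 29.8 ff 0.0 F [-0.   0.4 -0.3]
grip t 57.1 tcp [434.5 163.3  20.3] w 17.3 ff 20.0 F [-1.3  0.   4.2]
lifted t 57.9 tcp [433.5 162.7 148.9] w 17.6 ff 20.0 F [-0.4 -0.2 -2. ]
 t 60.4 tcp [ 556.  -306.8   45.8] w 17.8 ff 20.0 F [ 0.8 -0.5 -0.1]
placed t 60.9 tcp [ 555.  -306.8   24.6] w 17.7 ff 20.0 F [-0.  -0.8 -0.7]
 t 62.7 tcp [ 554.7 -306.6  129.1] w 30.0 ff 0.0 F [-0.3 -0.2 -0.3]
```

View pics/s4c.png

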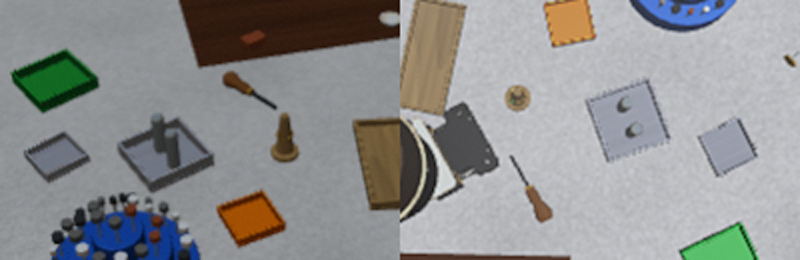

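Both punches stand in the large grey tray, at top px (362,182) and (366,194). The cone stands at (308,178). Now the graver.

```bash
python3 - <<'E'
from h import *
x,y=455.3,-163.4; a=np.radians(-10.2); px,py=np.array([664,-1.4])-15*np.array([np.cos(a),np.sin(a)])
A=lambda *p:np.array(p,float)
c=[]
for d in(121,301):
    j1=bot.solve_ik(A(x,y,9),quat(d)); j2=bot.solve_ik(A(px,py,15),quat(d-41.2))
    if j1 is not None and j2 is not None: c.append((max(abs(j1[5]),abs(j2[5])),d))
d=min(c)[1]; print(c)
bot.move_gripper(46,20); bot.move_ptp(A(x,y,120),quat(d)); lin(x,y,9,120); bot.move_gripper(12,20); rep("grip")
lin(x,y,140,150); rep("lifted")
bot.move_ptp(A(560,-60,150),quat(d-20)); bot.move_ptp(A(px,py,120),quat(d-41.2)); rep()
cv2.imwrite('pics/s5c.png',cv2.resize(grab('scene')[100:260,270:450],None,fx=3,fy=3,interpolation=cv2.INTER_CUBIC))
E
```

```text
[(np.float64(2.050653282141131), 121), (np.float64(2.0487150214518888), 301)]
grip t 69.2 tcp [ 455.4 -163.4    9.2] w 17.3 ff 20.0 F [-0.5  0.8  4.2]
lifted t 70.2 tcp [ 454.6 -163.3  139.1] w 17.6 ff 20.0 F [-0.4 -0.8 -1.8]
 t 71.3 tcp [6.484e+02 6.000e-01 1.187e+02] w 17.7 ff 20.0 F [-1.6 -1.6  0.8]
```

View pics/s5c.png

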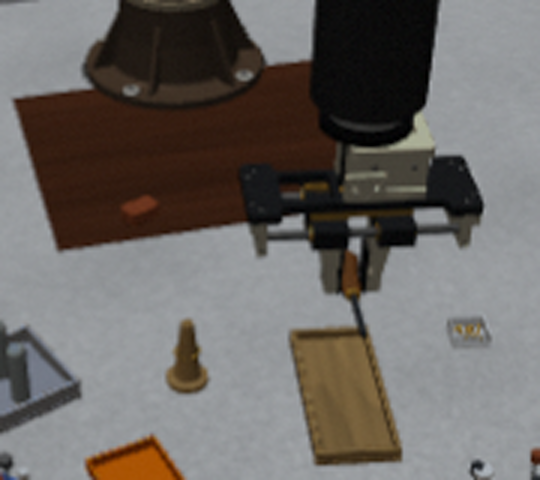

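The graver hangs level between the pads, at about px (388,195), and lines up with the long tray. I'll lower it now.

```bash
python3 - <<'E'
from h import *
a=np.radians(-10.2); px,py=np.array([664,-1.4])-15*np.array([np.cos(a),np.sin(a)])
lin(px,py,40,100); rep(); lin(px,py,14.6,40); rep("placed"); bot.pause(.3)
bot.move_gripper(23); rep("open"); lin(px,py,60,60); lin(px,py,150,150); go(450,-60,300,90); bot.pause(.5); rep()
a=grab('scene')[140:270,250:490];b=grab('top')[130:260,130:390]
cv2.imwrite('pics/s6a.png',cv2.resize(cv2.vconcat([cv2.resize(a,(260,141)),b]),None,fx=2.2,fy=2.2,interpolation=cv2.INTER_CUBIC))
E
```

```text
t 72.3 tcp [649.8   1.3  40.7] w 17.9 ff 20.0 F [0.1 0.6 0.2]
placed t 73.1 tcp [649.2   1.2  14.3] w 17.8 ff 20.0 F [ 0.4 -0.1 -0.7]
open t 73.8 tcp [649.3   1.3  14.7] w 23.0 ff 0.0 F [-0.5 -0.3 -0.4]
 t 77.0 tcp [450.1 -60.  299.8] w 22.9 ff 0.0 F [0.1 0.4 0.7]
```

View pics/s6a.png

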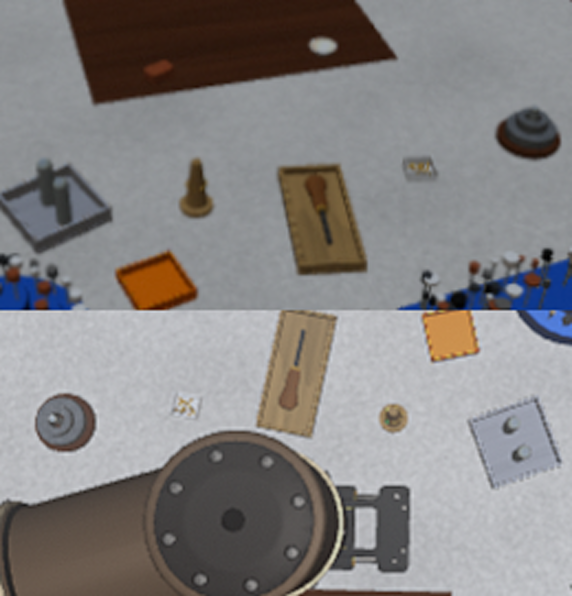

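Both views show the wheels stacked on the pin, both punches standing, the graver flat along the long tray, and the cone upright. The robot touches nothing, so I'm handing the job in.

```bash
python3 -c "
from plant import bot
print(bot.close_job())"
```

```text
the job is handed in; nothing more can be done
None
```

I handed the job in at about 77 s: the last pictures show both wheels on the spindle, both punches upright in the square metal tray, the graver lying along the wooden tray, and the ring cone standing; the hand-in call gave no verdict.

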